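Seat a stage top on its kinematic base

ROBOT

A 6-joint arm with a two-finger parallel gripper is mounted at the origin on the work surface; the furniture and walls round the work are solid. World frame = base frame: x ahead of the robot, y to its left, z up, the work surface at z = 0. Lengths are in m, angles in rad, forces in N, time in s.
With the tool pointing down it reaches from about 0.225 to 0.875 m from the base axis. Payload 3.4 kg.
Tool frame: the origin (TCP) lies on the centre line of the jaws, within the pads' length; the fingertips stand 11 mm ahead of it and the grasp point (between the pads) lies 8 mm behind it; z points along the fingers, y is the line along which they close (so a half turn about z gives the same grasp; the last joint's range is limited). The gripper opens to 85 mm and grips with 20 to 120 N. Pads are 22 mm wide; open, the fingers measure 114 mm over their backs; the gripper's body (76 mm by 85 mm) begins 54 mm behind the grasp point. The pads swing forward as they close: fully open they stand 13 mm farther back than shut.
Start: joints at [1.165, 0.276, 1.505, -0, 1.361, -0.121], TCP at [0.162, 0.552, 0.242] pointing down, gripper open.
Joint ranges: [-2.89, 2.89], [-0.75, 2.08], [0.22, 2.7], [-1.18, 4.32], [0.11, 2.71], [-2.7, 2.7]. Speed limits (rad/s): [2.57, 2.57, 3.14, 3.14, 3.14, 3.14].

INTERFACE

Orientations are given as a unit quaternion [w, x, y, z].
In Python, from rig import manip, eyes, job gives the robot as it stands.
- The arm moves only by the tool drive_tool, never from a script. Its argument "rows" is a list of rows, each a list of 3 entries, a list of its own where there are three numbers: the turn, a rotation vector about the world's x, y, z in rad, then the shift along the world's x, y, z in cm, then the finger opening in cm, from 0 to 8.54. A call has 1 to 8 rows; each row shifts and turns the commanded pose from where the row before left it; what a row does not reach is not made up. A row lasts 1/8 s, in which the tool goes at most 62.5 mm and 10.7 degrees, less where a joint would pass 70% of its speed; a pose out of reach is approached as far as the arm can. A call is refused whole if a number of a shift passes 6.25 or a number of a turn 0.188, either way. A call with a gripper value outside its range is refused whole. The fingers move at their own pace and stop on an object; "force" is the grip in N (left out, the last holds). Time passes only in rows, so rows that do not move let the fingers close. It gives the time, the measured TCP pose, the force, the opening and the grip force at its end, in the units of the state.
- manip.get_state(): the state, without advancing time (a new reading comes with each control period).
- eyes.get_image(name): name is "scene" or "top" or "wrist"; returns the picture (420x560x3 uint8, red, green, blue); there is no depth.
- eyes.get_calibration(name): a dict with "camera_matrix" (3x3 intrinsics, pixels), "view" (4x4, takes a point from world to camera coordinates). Camera axes: x right, y up, looking along -z (the intrinsics and any distortion apply to the point x, -y, -z); pixel columns grow to the right and rows downward; lengths in m; the calibration is good to about 2 mm. The wrist camera is an equidistant fisheye: a pixel r from the principal point sees the ray r / f radians off the axis. A picture is of the moment at which its call begins: read the wrist's pose just before it. get_calibration takes no time and is no camera call; for the wrist camera it gives the pose at the moment of the call.
- job.sign_off(): hands the job in; it is judged then, once.
The state is a dict: "clock": time; "qpos": joint angles; "qd": joint speeds; "effort": joint torques, N m; "position": TCP position; "ee_rot": TCP orientation; "contact_force": force on the tool from outside, world axes, zero at the start; "moment": the same for the moment, N m; "width": finger opening in m; "gripper_force": force on a finger pad.
Only numpy, scipy, OpenCV 4.12 (cv2) and the standard library are available. Lean on these libraries where they do the work, as an engineer would, in place of code of your own. Each camera call takes 0.05 s, during which the arm holds its last target. There are 200 camera calls.

TASK

Lift the round aluminium stage top by its black grip block and set it down by feel, without dropping it, on the kinematic base, red dot over red dot, so that its three ball feet go to the cone, the groove and the flat seat. Still holding it level, push it straight down with a gently growing force, never more than 15 N, until all three spring catches have snapped over its lugs and it sits fully home; then let go and draw clear. The other things on the bench stay where they are.

Things in the scene. Friction and masses are not known exactly. Their poses are not given: they have to be found in the camera images.
- stage_top: Loose stage top, 0.25 kg (+-30%): aluminium disc 93 mm across on three 12 mm steel ball feet, black grip block upright in the middle. Origin on the disc's axis, level with the bottoms of the feet; z up, x points away from the red dot on the disc (dot at (-41, 0) mm). Heights over the origin: disc 10 to 18 mm, block 18 to 70 mm
- grip (a point): middle of the grip block, 55 mm above the stage top's origin on its axis. The block is 44 mm along the stage top's x and 16 mm along its y: pinch it along y. Its flat top, 15 mm higher, may be pushed on
- lug (a point): edge of the lug by the red dot: one of three bevelled lugs on the disc's rim, 50 mm from the axis, at 180, 60 and -60 degrees from x, 14 mm above the origin, over which the catches snap
- foot_cone (a point): centre of the ball foot that belongs in the cone, at (28, 26, 6) mm of the stage top
- foot_groove (a point): centre of the ball foot that belongs in the groove, at (28, -26, 6) mm of the stage top
- foot_flat (a point): centre of the ball foot that belongs on the flat seat, near the red dot, at (-34, 0, 6) mm of the stage top
- kin_base: Fixed base: aluminium deck 152 mm across on a stem over a dark round foot. Origin on its axis on the bench; z up, x away from the red dot on one catch block (at (-66, 0) mm). A seated stage top has the same axis and x direction. The deck's height differs by up to 36 mm and is NOT reported: a seated stage top's origin is 61 to 98 mm over the bench. The deck is sprung and sinks 1 mm per 20 N
- seat_cone (a point): point on the bench straight below the middle of the cone seat, at (28, 26, 0) mm of the base. 45 degree cone, 9 mm deep, 18 mm wide at the mouth, oiled
- seat_groove (a point): point on the bench straight below the middle of the V groove, at (28, -26, 0) mm of the base. 45 degree flanks, 9 mm deep, 18 mm wide, 26 mm long along the base's y, oiled
- seat_flat (a point): point on the bench straight below the middle of the flat seat (steel disc, 22 mm across), at (-34, 0, 0) mm of the base
- catch_foot (a point): point on the bench straight below one of three sprung brass catches (50 mm from the axis at 180, 60, -60 degrees; their blocks reach 74 mm out, tops 22 mm over a seated stage top's origin). The top, set down, meets them 9 mm above home, and would tip if let go there; a level push of 5 to 10 N snaps them over the lugs (hardest 4 mm above home); they then hold it down
- seat_pin (a joint): sprung sensing pin in the middle of the deck, under 1 N: 0 m when free, grows as the disc's underside pushes it down; about 0.006 m when the stage top is fully home, 0 to 0.003 m when it only rests on the catches
- wash_bottle: bystander: white wash bottle with a red cap and bent spout, 182 mm tall; origin under its middle
- dropper: bystander: amber dropper bottle, 31 mm across, 91 mm tall; origin under its middle
- timer: bystander: white bench timer, 66x62x18 mm; origin under its middle
- petri: bystander: clear dish with lid, 64 mm across, 16 mm tall; origin under its middle
- vial_b: bystander: small vial with black cap, 23 mm across, 54 mm tall; origin under its middle
- vial_c: bystander: small vial with black cap, 23 mm across, 54 mm tall; origin under its middle
Not all that is in view belongs to the job. Leave any brown or turquoise look-alike of the stage_top alone.

How it is judged:
By the outcome, as a careful person would: the job done as asked, in the order asked, and still so for the second after the job is handed in, with the robot touching nothing.
It also fails if it takes over 42 s, if anything falls off the work surface, if the arm or the gripper's body presses on something with over 40 N, if the wrist force passes 120 N, or if a joint passes its speed limit or range.

## Working session

There is one attempt and no reset: what is moved stays moved. The work goes in short steps, Python scripts to look and compute and a tool call to move; the robot and the scene stay as the last step left them, time stands still between calls to the robot, and variables do not carry over. Pictures are saved under pics/ and viewed, at most 10 in all, crops included, and the job is handed in when it is done.

Besides the shell and the picture viewer there is one more tool, called after "Emit:" as a command line: name --argument value ..., lists and objects as JSON in quotes. drive_tool: Moves the arm, as the interface text tells. Its arguments: {"type":"object","properties":{"rows":{"type":"array"},"force":{"type":"number"}},"required":["rows"]}

```bash
ls; mkdir -p pics; cat > h.py <<'E'
import numpy as np, cv2, json
from rig import manip, eyes, job
def shot(n,f):
    im=eyes.get_image(n); cv2.imwrite('pics/'+f,im[:,:,::-1]); return im
E
python3 - <<'E'
from h import *
for n in ['scene','top','wrist']:
    c=eyes.get_calibration(n); print(n,{k:np.round(v,4).tolist() if not isinstance(v,str) else v for k,v in c.items()})
a=shot('scene','s0.png'); b=shot('top','t0.png')
print(manip.get_state())
E
```

```text
pics
scene {'camera_matrix': [[394.0047, 0.0, 270.2441], [0.0, 394.0047, 212.659], [0.0, 0.0, 1.0]], 'view': [[0.823, -0.5676, -0.0219, -0.4577], [0.3027, 0.4055, 0.8625, -0.1963], [-0.4807, -0.7165, 0.5056, -0.7591], [0.0, 0.0, 0.0, 1.0]]}
top {'camera_matrix': [[417.1431, 0.0, 278.7807], [0.0, 417.1431, 202.0144], [0.0, 0.0, 1.0]], 'view': [[0.0218, -0.9998, 0.0034, -0.0593], [0.9972, 0.0219, 0.0711, -0.5022], [-0.0712, 0.0019, 0.9975, -1.0668], [0.0, 0.0, 0.0, 1.0]]}
wrist {'camera_matrix': [[325.1923, 0.0, 283.9024], [0.0, 325.1923, 209.7973], [0.0, 0.0, 1.0]], 'view': [[0.2799, 0.96, -0.0029, -0.5732], [-0.9184, 0.2669, -0.292, 0.0377], [-0.2795, 0.0844, 0.9564, -0.3799], [0.0, 0.0, 0.0, 1.0]]}
{'clock': 0.1, 'qpos': array([ 1.16502744e+00,  2.76543471e-01,  1.50600679e+00,  7.94553729e-06,
        1.36068959e+00, -1.21024851e-01]), 'qd': array([ 0.00152312, -0.00148771, -0.00235328,  0.00069785,  0.00088847,
        0.0004735 ]), 'effort': array([ 1.80737559e-03, -4.17699444e+01, -2.46407068e+01, -9.46495362e-06,
        5.69622527e-03,  2.82019425e-05]), 'position': array([0.1613627 , 0.55142816, 0.24151941]), 'ee_rot': array([-2.18183781e-04,  1.41892303e-01,  9.89881759e-01, -7.94180190e-04]), 'contact_force': array([-0.87493834,  0.11839988,  0.35939303]), 'moment': array([-0.04319271,  0.01968287, -0.02146347]), 'gripper_force': 0.0, 'width': 0.08530846493784787}
```

View pics/s0.png

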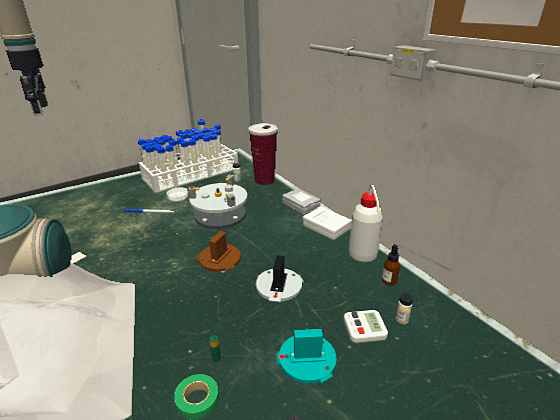

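View pics/t0.png

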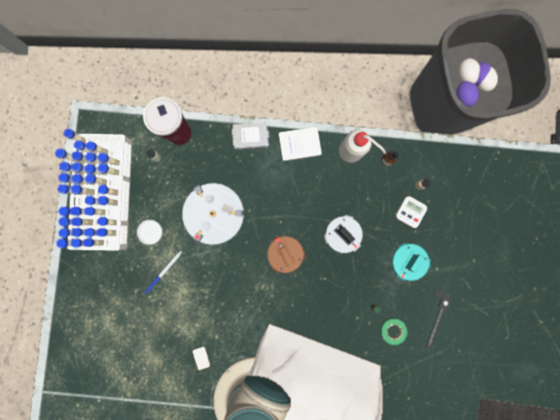

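The candidates are silver with a black block at scene (279,283) / top (344,234), brown at (219,250) / (285,254), and turquoise at (308,355) / (411,262). The silver one fits the description: aluminium, black block, red dot. The base is at scene (220,205) / top (212,213). I'll confirm with enlarged crops.

```bash
python3 - <<'E'
import cv2,numpy as np
t=cv2.imread('pics/t0.png');s=cv2.imread('pics/s0.png')
R=lambda im,x,y,w,h:cv2.resize(im[y:y+h,x:x+w],(400,300),interpolation=cv2.INTER_CUBIC)
m=np.vstack([np.hstack([R(t,304,204,80,60),R(t,168,183,88,66)]),np.hstack([R(s,239,248,80,60),R(s,176,168,88,66)])])
cv2.imwrite('pics/m0.png',m)
E
```

```text
(no output)
```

View pics/m0.png

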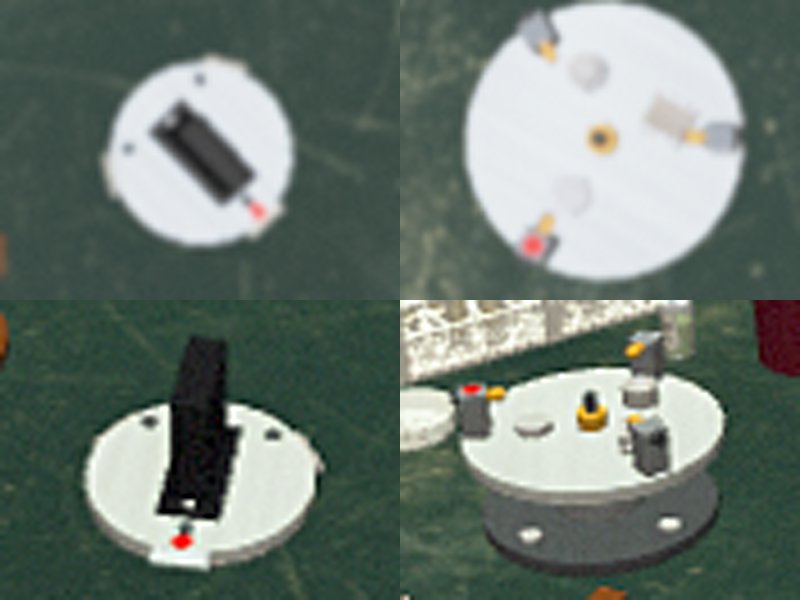

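The silver top is confirmed, with its red dot at top crop (258,211). The base's dot is at crop (533,245), with a round cone boss, a rectangular groove boss and a flat seat. I'll fit both poses now.

```bash
cat >> h.py <<'E'
from scipy.optimize import least_squares
def proj(c,P):
    P=np.atleast_2d(P); p=P@c['view'][:3,:3].T+c['view'][:3,3]; p=p*[1,-1,-1]; K=c['camera_matrix']
    return np.c_[K[0,0]*p[:,0]/p[:,2]+K[0,2],K[1,1]*p[:,1]/p[:,2]+K[1,2]]
def projf(c,P):
    P=np.atleast_2d(P); p=P@c['view'][:3,:3].T+c['view'][:3,3]; p=p*[1,-1,-1]; K=c['camera_matrix']
    r=np.hypot(p[:,0],p[:,1]); th=np.arctan2(r,p[:,2]); k=(th/r)[:,None]
    return p[:,:2]*k*[K[0,0],K[1,1]]+K[:2,2]
def place(q,P):
    c,s=np.cos(q[2]),np.sin(q[2]); P=np.array(P)/1000.
    return np.c_[q[0]+c*P[:,0]-s*P[:,1],q[1]+s*P[:,0]+c*P[:,1],q[3]+P[:,2]]
def fit(obs,q0,fixz=None,loss='linear'): # obs: (cal,proj,Pmm,uv)
    def f(q):
        if fixz is not None: q=np.r_[q[:3],fixz]
        return np.concatenate([(pj(c,place(q,P))-np.array(uv)).ravel() for c,pj,P,uv in obs])
    r=least_squares(f,q0 if fixz is None else q0[:3],x_scale=.01,loss=loss); return r.x,f(r.x).reshape(-1,2)
E
python3 - <<'E'
from h import *
T,S=[eyes.get_calibration(n) for n in('top','scene')]
a=lambda L,x0,y0,cx,cy,s:[(x0+(u-cx)*s,y0+(v-cy)*s) for u,v in L]
P=[(-41,0,18),(28,26,18),(28,-26,18)]
o=[(T,proj,P+[(0,0,18)],a([(258,211),(128,148),(200,78),(202,152)],304,204,0,0,.2)),(S,proj,P,a([(182,541),(149,422),(272,435)],239,248,0,300,.2))]
q,r=fit(o,[.4,-.2,.8,0],fixz=0);print('stage',q.round(4));print(r.round(1).tolist())
B=[(-66,0,22),(-34,0,0),(28,26,6.5)]
o=[(T,proj,B+[(28,-26,6.5)],a([(533,245),(575,193),(588,72),(670,115)],168,183,400,0,.22)),(S,proj,B,a([(472,390),(533,425),(640,383)],176,168,400,300,.22))]
q,r=fit(o,[.5,.1,-1,.08]);print('base',q.round(4));print(r.round(1).tolist())
E
```

```text
stage [ 0.4244 -0.2203  0.7838]
[[0.1, -0.8], [0.2, -0.6], [0.2, -0.5], [0.2, -0.5], [-0.6, 0.4], [-0.6, 0.3], [-0.5, 0.2]]
base [ 0.4688  0.1136 -0.5015  0.0663]
[[0.7, -0.6], [-0.3, -0.5], [0.2, -0.9], [0.3, 0.1], [-0.7, 0.4], [-0.7, -0.6], [-0.7, 0.4]]
```

Emit:
drive_tool --rows '[[[0,0,-0.09],[2.55,-3.65,0],8.54],[[0,0,-0.09],[2.55,-3.65,0],8.54],[[0,0,-0.09],[2.55,-3.65,0],8.54],[[0,0,-0.09],[2.55,-3.65,0],8.54],[[0,0,-0.09],[2.55,-3.65,0],8.54],[[0,0,-0.09],[2.55,-3.65,0],8.54]]'

```text
clock: 0.85
position: [0.315, 0.3315, 0.2421]
ee_rot: [-0.0, 0.402, 0.916, -0.0]
contact_force: [0.9, 0.3, -0.3]
width: 0.0856
gripper_force: 0.0
```

Emit:
drive_tool --rows '[[[0,0,-0.09],[2.55,-3.65,0],8.54],[[0,0,-0.09],[2.55,-3.65,0],8.54],[[0,0,-0.09],[2.55,-3.65,0],8.54],[[0,0,-0.09],[2.55,-3.65,0],8.54],[[0,0,-0.09],[2.55,-3.65,0],8.54],[[0,0,-0.09],[2.55,-3.65,0],8.54],[[0,0,0],[0,0,0],8.54]]'

```text
clock: 1.72
position: [0.469, 0.1116, 0.2418]
ee_rot: [0.0, 0.632, 0.775, -0.0]
contact_force: [-1.2, 0.7, -0.4]
width: 0.0854
gripper_force: 0.0
```

```bash
python3 - <<'E'
from h import *
import pickle
c=eyes.get_calibration('wrist'); im=shot('wrist','w1.png'); pickle.dump(c,open('c1.pkl','wb'))
q=[.4688,.1136,-.5015,.0663]
uv=projf(c,place(q,[(-66,0,22),(-34,0,0),(28,26,6.5),(28,-26,6.5),(0,0,8)])); print(uv.round(0).tolist())
x,y=uv.mean(0).astype(int); x0=max(0,min(360,x-100));y0=max(0,min(270,y-75)); print(x0,y0)
cv2.imwrite('pics/w1c.png',cv2.resize(im[y0:y0+150,x0:x0+200,::-1],(800,600),interpolation=cv2.INTER_CUBIC))
s=manip.get_state();print(s['clock'],s['position'],s['qpos'],s['contact_force'])
E
```

```text
[[228.0, 147.0], [258.0, 166.0], [325.0, 188.0], [290.0, 228.0], [285.0, 190.0]]
177 108
1.775 [0.4677672  0.11297356 0.24178172] [ 9.19843584e-02  1.34984853e-01  1.69291074e+00  3.78187443e-04
  1.31504386e+00 -1.11862516e-01] [-0.94029174  1.66983462 -0.11428933]
```

View pics/w1c.png

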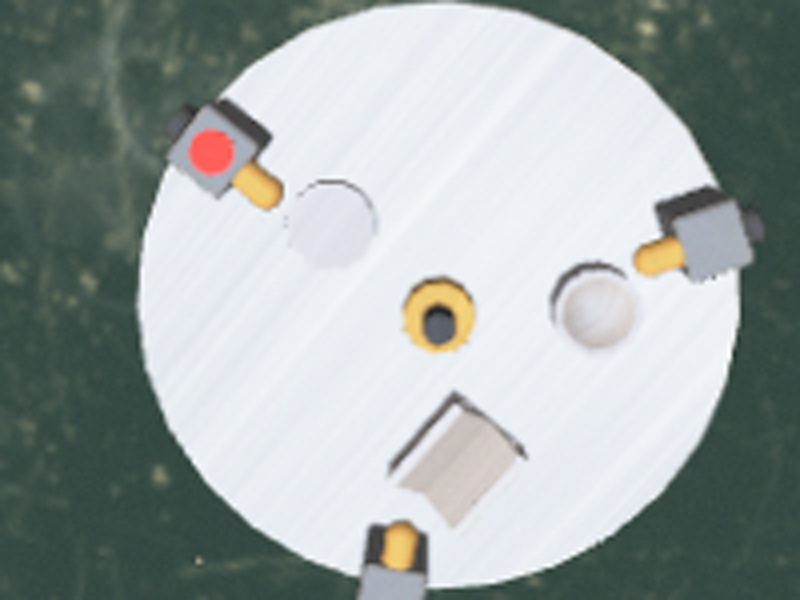

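The wrist crop shows the base clearly: dot (212,153), flat (331,225), cone mouth (597,312) and groove (458,467). I'll fit jointly.

```bash
python3 - <<'E'
from h import *
import pickle
W=pickle.load(open('c1.pkl','rb'));T,S=[eyes.get_calibration(n) for n in('top','scene')]
a=lambda L,x0,y0,cx,cy,s:[(x0+(u-cx)*s,y0+(v-cy)*s) for u,v in L]
B=[(-66,0,22),(-34,0,0),(28,26,6.5)]; G=(28,-26,6.5)
w=(W,projf,B+[G],a([(212,153),(331,225),(597,312),(458,467)],177,108,0,0,.25))
o=[(T,proj,B+[G],a([(533,245),(575,193),(588,72),(670,115)],168,183,400,0,.22)),(S,proj,B,a([(472,390),(533,425),(640,383)],176,168,400,300,.22))]
for O in([w],o,o+[w],[w,o[0]],[w,o[1]]):
    q,r=fit(O,[.47,.11,-.5,.07]);print(q.round(4),np.abs(r).max().round(1),r[-4:].round(1).tolist())
for z in(.061,.066,.072,.08): print(z,fit([w],[.47,.11,-.5,z],fixz=z)[0].round(4))
E
```

```text
[ 0.4698  0.1151 -0.491   0.0622] 0.2 [[0.2, -0.1], [-0.1, 0.2], [-0.0, -0.2], [-0.0, 0.2]]
[ 0.4688  0.1136 -0.5015  0.0663] 0.9 [[0.3, 0.1], [-0.7, 0.4], [-0.7, -0.6], [-0.7, 0.4]]
[ 0.4697  0.1153 -0.4932  0.0642] 1.2 [[-0.2, -0.3], [-0.3, 0.2], [0.1, 0.1], [-0.1, 0.6]]
[ 0.4696  0.115  -0.4917  0.0619] 1.1 [[0.7, -0.8], [-0.4, -0.7], [-0.2, -1.1], [-0.1, -0.2]]
[ 0.47    0.1155 -0.4924  0.0645] 0.7 [[0.2, 0.6], [-0.5, 0.7], [-0.5, -0.3], [-0.7, 0.6]]
0.061 [ 0.4699  0.1148 -0.4909]
0.066 [ 0.4698  0.1158 -0.4914]
0.072 [ 0.4697  0.117  -0.4921]
0.08 [ 0.4696  0.1186 -0.493 ]
```

Emit:
drive_tool --rows '[[[0,0,-0.11],[-0.5,-3.7,0],8.54],[[0,0,-0.11],[-0.5,-3.7,0],8.54],[[0,0,-0.11],[-0.5,-3.7,0],8.54],[[0,0,-0.11],[-0.5,-3.7,0],8.54],[[0,0,-0.11],[-0.5,-3.7,0],8.54],[[0,0,-0.11],[-0.5,-3.7,0],8.54],[[0,0,-0.11],[-0.5,-3.7,0],8.54],[[0,0,-0.11],[-0.5,-3.7,0],8.54]]'

```text
clock: 2.78
position: [0.4271, -0.1816, 0.2422]
ee_rot: [-0.0, 0.901, 0.433, 0.0]
contact_force: [0.9, 0.1, 0.2]
width: 0.0854
gripper_force: 0.0
```

Emit:
drive_tool --rows '[[[0,0,-0.11],[-0.4,-3.7,-2],8.54],[[0,0,0],[0,0,-2],8.54],[[0,0,0],[0,0,0],8.54],[[0,0,0],[0,0,0],8.54]]'

```text
clock: 3.28
position: [0.4239, -0.2182, 0.2029]
ee_rot: [0.0, 0.923, 0.384, 0.0]
contact_force: [0.2, -0.3, 0.5]
width: 0.0852
gripper_force: 0.0
```

```bash
python3 - <<'E'
from h import *
import pickle
c=eyes.get_calibration('wrist'); im=shot('wrist','w2.png'); pickle.dump(c,open('c2.pkl','wb'))
q=[.4244,-.2203,.7838,0]
uv=projf(c,place(q,[(-41,0,18),(28,26,18),(28,-26,18),(0,0,70)])); print(uv.round(0).tolist())
x,y=uv.mean(0).astype(int); x0=max(0,min(360,x-100));y0=max(0,min(270,y-75)); print(x0,y0)
cv2.imwrite('pics/w2c.png',cv2.resize(im[y0:y0+150,x0:x0+200,::-1],(800,600),interpolation=cv2.INTER_CUBIC))
s=manip.get_state();print(s['clock'],s['position'],s['ee_rot'],s['qpos'],s['contact_force'])
E
```

```text
[[286.0, 227.0], [260.0, 161.0], [313.0, 161.0], [286.0, 203.0]]
186 113
3.325 [ 0.42415765 -0.21844182  0.20320585] [5.60244293e-04 9.23298333e-01 3.84082849e-01 4.89334625e-04] [-6.21736973e-01  1.55034984e-01  1.76872381e+00  2.57574735e-04
  1.21636590e+00  1.60541357e-01] [ 0.79222314 -0.73850463 -0.06908261]
```

View pics/w2c.png

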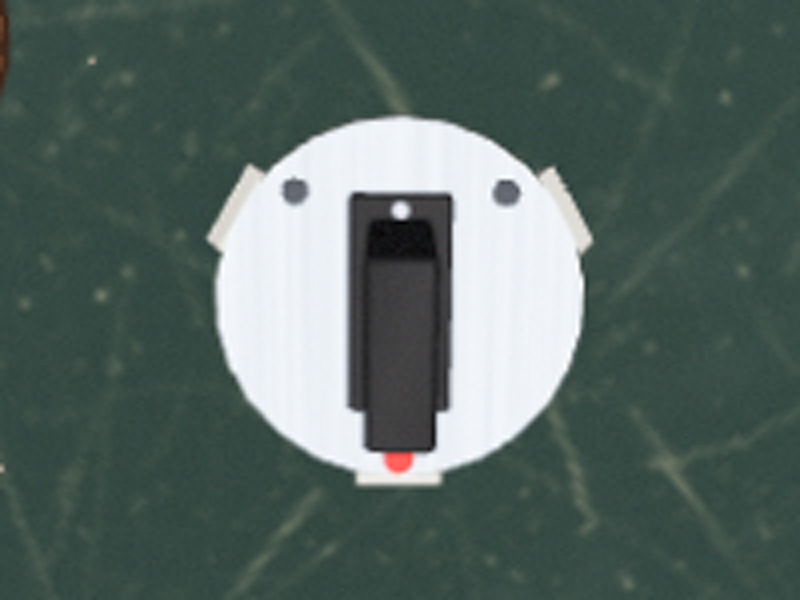

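The wrist crop shows the silver top: holes at (295,190) and (507,192), block top centre (402,355), disc centre (400,296).

```bash
python3 - <<'E'
from h import *
import pickle
W=pickle.load(open('c2.pkl','rb'))
P=[(28,26,18),(28,-26,18),(0,0,18),(0,0,70),(-50,0,14)]
uv=[(186+u/4,113+v/4) for u,v in[(295,190),(507,192),(400,296),(402,355),(399,487)]]
q,r=fit([(W,projf,P,uv)],[.4244,-.2203,.784,0],fixz=0);print(q.round(4),r.round(1).tolist())
s=manip.get_state();y=np.array([2*s['ee_rot'][1]*s['ee_rot'][2],2*s['ee_rot'][2]**2-1]);print(np.arctan2(y[1],y[0]),q[2]-np.pi/2,s['position'],s['contact_force'])
E
```

```text
[ 0.4249 -0.22    0.7837] [[-0.0, -0.2], [-0.0, -0.4], [0.1, 1.1], [0.0, 0.4], [-0.1, -1.2]]
-0.7823679376648508 -0.7870786307260857 [ 0.42415765 -0.21844182  0.20320585] [ 0.79222314 -0.73850463 -0.06908261]
```

Emit:
drive_tool --rows '[[[0,0,-0.005],[0.1,-0.15,-4],8.54],[[0,0,0],[0,0,-4],8.54],[[0,0,0],[0,0,-4],8.54],[[0,0,0],[0,0,-2.6],8.54],[[0,0,0],[0,0,-1],8.54],[[0,0,0],[0,0,0],8.54]]'

```text
clock: 4.08
position: [0.425, -0.2206, 0.0467]
ee_rot: [0.0, 0.924, 0.381, 0.0]
contact_force: [-0.4, 1.0, 0.9]
width: 0.0854
gripper_force: 0.0
```

Emit:
drive_tool --rows '[[[0,0,0],[0,0,0],3],[[0,0,0],[0,0,0],2],[[0,0,0],[0,0,0],1.2],[[0,0,0],[0,0,0],1],[[0,0,0],[0,0,0],1],[[0,0,0],[0,0,0],1]]' --force 60

```text
clock: 4.82
position: [0.4248, -0.2209, 0.0467]
ee_rot: [0.0, 0.925, 0.381, 0.0]
contact_force: [-0.5, 1.0, 4.5]
width: 0.0151
gripper_force: 59.0
```

Emit:
drive_tool --rows '[[[0,0,0],[0,0,1],1],[[0,0,0],[0,0,2],1],[[0,0,0],[0,0,3],1],[[0,0,0],[0,0,3],1],[[0,0,0],[0,0,3],1],[[0,0,0],[0,0,2],1],[[0,0,0],[0,0,0],1]]'

```text
clock: 5.7
position: [0.4253, -0.221, 0.1877]
ee_rot: [0.001, 0.925, 0.381, 0.001]
contact_force: [0.5, -0.8, -3.0]
width: 0.0149
gripper_force: 58.9
```

Emit:
drive_tool --rows '[[[0,0,-0.09],[0.3,2.4,0],1],[[0,0,-0.09],[0.3,2.4,0],1],[[0,0,-0.09],[0.3,2.4,0],1],[[0,0,-0.09],[0.3,2.4,0],1],[[0,0,-0.09],[0.3,2.4,0],1],[[0,0,-0.09],[0.3,2.4,0],1],[[0,0,-0.09],[0.3,2.4,0],1],[[0,0,-0.09],[0.3,2.4,0],1]]'

```text
clock: 6.7
position: [0.4475, -0.0276, 0.1849]
ee_rot: [-0.0, 1.0, 0.029, -0.001]
contact_force: [0.0, -0.3, -2.2]
width: 0.0154
gripper_force: 58.7
```

Emit:
drive_tool --rows '[[[0,0,-0.09],[0.35,2.4,0],1],[[0,0,-0.09],[0.35,2.4,0],1],[[0,0,-0.09],[0.35,2.4,0],1],[[0,0,-0.09],[0.35,2.4,0],1],[[0,0,-0.09],[0.35,2.4,0],1],[[0,0,-0.09],[0.35,2.4,0],1],[[0,0,0],[0,0,0],1],[[0,0,0],[0,0,0],1]]'

```text
clock: 7.7
position: [0.4688, 0.1148, 0.1854]
ee_rot: [0.001, 0.972, -0.236, -0.001]
contact_force: [0.6, -0.2, -2.0]
width: 0.015
gripper_force: 59.0
```

```bash
python3 - <<'E'
from h import *
import pickle
c=eyes.get_calibration('wrist'); im=shot('wrist','w3.png'); pickle.dump(c,open('c3.pkl','wb'))
s=manip.get_state();a=s['ee_rot'];p=s['position'];Y=np.arctan2(2*a[2]**2-1,2*a[1]*a[2]);print(s['clock'],p,a,Y,s['qpos'],s['contact_force'],s['moment'],s['width'])
q=[p[0],p[1],Y+np.pi/2,p[2]-.0467]
uv=projf(c,place(q,[(-41,0,18),(28,26,18),(28,-26,18),(-50,0,14),(25,43.3,14),(25,-43.3,14)])); print('top',uv.round(1).tolist())
b=[.4698,.1153,-.4915,.064]
uv=projf(c,place(b,[(-66,0,22),(33,57.2,22),(33,-57.2,22)])); print('base',uv.round(1).tolist())
x,y=uv.mean(0).astype(int); x0=max(0,min(320,x-120));y0=max(0,min(240,y-90)); print(x0,y0)
cv2.imwrite('pics/w3c.png',cv2.resize(im[y0:y0+180,x0:x0+240,::-1],(800,600),interpolation=cv2.INTER_CUBIC))
E
```

```text
7.75 [0.46891741 0.11465305 0.18562563] [ 6.01506658e-04  9.71608491e-01 -2.36592467e-01 -7.63348450e-04] -2.048510605684833 [ 9.60051445e-02  1.79825747e-01  1.78440965e+00 -6.86422620e-04
  1.17919459e+00  2.14477875e+00] [-0.25586891  0.45755437 -1.00985573] [-0.01482258  0.00457566  0.00140027] 0.015319428160345842
top [[282.2, 315.5], [231.7, 203.5], [332.8, 203.6], [282.2, 323.4], [201.5, 206.8], [363.1, 207.0]]
base [[280.1, 289.6], [203.6, 168.7], [359.9, 171.0]]
161 119
```

View pics/w3c.png

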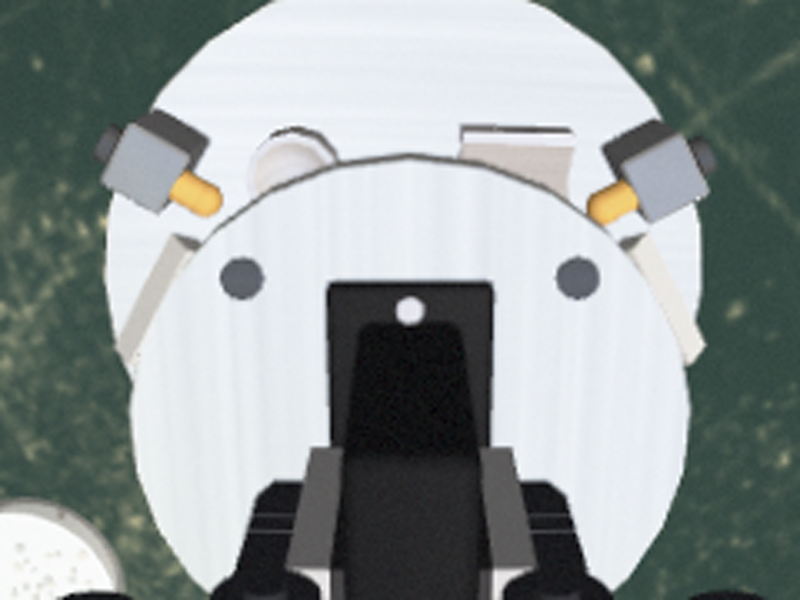

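Held holes are at crop (242,278) and (578,278), and the two rear catch blocks at (150,168) and (675,178). Next I'll measure the base relative to the held top.

```bash
python3 - <<'E'
from h import *
import pickle
W=pickle.load(open('c3.pkl','rb'))
s=manip.get_state();a=s['ee_rot'];p=s['position']
f=lambda L:[(161+u*.3,119+v*.3) for u,v in L]
z=.18563-.0467
t,r=fit([(W,projf,[(28,26,18),(28,-26,18)],f([(242,278),(578,278)]))],[.469,.115,-.48,z],fixz=z);print('top',t.round(4),r.round(1).tolist())
for h in(.061,.064,.067):
    b,r=fit([(W,projf,[(33,57.2,22),(33,-57.2,22)],f([(150,168),(675,178)]))],[.469,.115,-.48,h],fixz=h);print(h,b.round(4),r.round(1).tolist(),'d',(b-t).round(4))
b,r=fit([(W,projf,[(33,57.2,22),(33,-57.2,22)],f([(150,168),(675,178)]))],[.469,.115,-.48,h]);print('freeh',b.round(4))
print(p)
E
```

```text
top [ 0.469   0.1135 -0.4766] [[-0.2, 0.0], [0.2, 0.0]]
0.061 [ 0.4676  0.1139 -0.4954] [[1.6, -0.0], [-1.6, -0.1]] d [-0.0014  0.0004 -0.0188]
0.064 [ 0.4681  0.1137 -0.4954] [[0.7, -0.0], [-0.7, -0.0]] d [-0.0009  0.0002 -0.0189]
0.067 [ 0.4686  0.1135 -0.4955] [[-0.3, 0.0], [0.3, 0.0]] d [-0.0004 -0.0001 -0.0189]
freeh [ 0.4684  0.1136 -0.4955  0.066 ]
[0.46891741 0.11465305 0.18562563]
```

Emit:
drive_tool --rows '[[[0,0,-0.019],[-0.05,0,-1.5],1],[[0,0,0],[0,0,-1.5],1],[[0,0,0],[0,0,-1.3],1],[[0,0,0],[0,0,-0.7],1],[[0,0,0],[0,0,0],1],[[0,0,0],[0,0,0],1]]'

```text
clock: 8.5
position: [0.4695, 0.1154, 0.1366]
ee_rot: [-0.0, 0.969, -0.246, 0.0]
contact_force: [0.2, 0.7, -2.0]
width: 0.0152
gripper_force: 59.1
```

```bash
cat > st.py <<'E'
from h import *
s=manip.get_state();a=s['ee_rot'];print(s['clock'],s['position'].round(4),'yaw',round(np.arctan2(2*a[2]**2-1,2*a[1]*a[2]),4),a.round(4),'F',s['contact_force'].round(2),'M',s['moment'].round(3),{k:v for k,v in s.items() if 'pin' in k})
E
python3 st.py
```

```text
8.5 [0.4695 0.1154 0.1366] yaw -2.0679 [-1.000e-04  9.693e-01 -2.460e-01  4.000e-04] F [ 0.19  0.68 -1.96] M [-0.011  0.046  0.028] {}
```

Emit:
drive_tool --rows '[[[0,0,0],[0,0,-0.1],1],[[0,0,0],[0,0,-0.1],1],[[0,0,0],[0,0,-0.1],1],[[0,0,0],[0,0,-0.1],1],[[0,0,0],[0,0,0],1]]'

```text
clock: 9.12
position: [0.469, 0.1154, 0.1322]
ee_rot: [0.0, 0.969, -0.246, -0.0]
contact_force: [0.3, 1.0, -2.3]
width: 0.0152
gripper_force: 59.1
```

Emit:
drive_tool --rows '[[[0,0,0],[0,0,-0.1],1],[[0,0,0],[0,0,-0.1],1],[[0,0,0],[0,0,-0.1],1],[[0,0,0],[0,0,-0.1],1],[[0,0,0],[0,0,-0.1],1],[[0,0,0],[0,0,0],1]]'

```text
clock: 9.88
position: [0.469, 0.1153, 0.1272]
ee_rot: [0.0, 0.969, -0.246, -0.0]
contact_force: [-0.5, -0.0, -1.4]
width: 0.0154
gripper_force: 59.1
```

Emit:
drive_tool --rows '[[[0,0,0],[0,0,-0.1],1],[[0,0,0],[0,0,-0.1],1],[[0,0,0],[0,0,0],1]]'

```text
clock: 10.25
position: [0.469, 0.1154, 0.1252]
ee_rot: [0.0, 0.969, -0.246, -0.0]
contact_force: [-0.8, 0.4, -1.9]
width: 0.0153
gripper_force: 59.1
```

Emit:
drive_tool --rows '[[[0,0,0],[0,0,-0.1],1],[[0,0,0],[0,0,-0.1],1],[[0,0,0],[0,0,0],1]]'

```text
clock: 10.62
position: [0.469, 0.1154, 0.1232]
ee_rot: [0.0, 0.969, -0.246, -0.0]
contact_force: [0.2, -0.3, -0.4]
width: 0.0149
gripper_force: 59.1
```

Emit:
drive_tool --rows '[[[0,0,0],[0,0,-0.1],1],[[0,0,0],[0,0,0],1]]'

```text
clock: 10.88
position: [0.469, 0.1154, 0.1223]
ee_rot: [-0.0, 0.969, -0.246, -0.0]
contact_force: [0.3, 0.9, -1.9]
width: 0.0154
gripper_force: 58.9
```

Emit:
drive_tool --rows '[[[0,0,0],[0,0,-0.1],1],[[0,0,0],[0,0,0],1]]'

```text
clock: 11.12
position: [0.4692, 0.1156, 0.1214]
ee_rot: [-0.0, 0.969, -0.246, 0.0]
contact_force: [0.3, 0.8, -1.5]
width: 0.0153
gripper_force: 59.0
```

Emit:
drive_tool --rows '[[[0,0,0],[0,0,-0.1],1],[[0,0,0],[0,0,0],1]]'

```text
clock: 11.38
position: [0.4693, 0.1156, 0.1205]
ee_rot: [-0.0, 0.969, -0.246, 0.0]
contact_force: [0.6, 2.0, 0.2]
width: 0.0151
gripper_force: 59.2
```

Emit:
drive_tool --rows '[[[0,0,0],[0,0,-0.1],1],[[0,0,0],[0,0,0],1]]'

```text
clock: 11.62
position: [0.4694, 0.1156, 0.1197]
ee_rot: [-0.0, 0.969, -0.246, 0.0]
contact_force: [-0.7, 2.0, 3.1]
width: 0.0156
gripper_force: 59.9
```

```bash
python3 st.py
```

```text
11.625 [0.4694 0.1156 0.1197] yaw -2.0681 [-2.000e-04  9.692e-01 -2.461e-01  4.000e-04] F [-0.66  2.02  3.13] M [ 0.252  0.019 -0.011] {}
```

Emit:
drive_tool --rows '[[[0,0,0],[0,0.05,-0.05],1],[[0,0,0],[0,0,-0.05],1],[[0,0,0],[0,0,0],1]]'

```text
clock: 12.0
position: [0.4695, 0.1159, 0.1189]
ee_rot: [-0.0, 0.969, -0.246, 0.001]
contact_force: [-0.3, 1.6, 6.3]
width: 0.0153
gripper_force: 60.1
```

```bash
python3 st.py
```

```text
12.0 [0.4695 0.1159 0.1189] yaw -2.068 [-1.000e-04  9.693e-01 -2.461e-01  6.000e-04] F [-0.33  1.56  6.29] M [ 0.213  0.06  -0.076] {}
```

Emit:
drive_tool --rows '[[[0,0,0],[0,0.03,-0.05],1],[[0,0,0],[0,0,0],1]]'

```text
clock: 12.25
position: [0.4696, 0.1161, 0.1186]
ee_rot: [-0.0, 0.969, -0.246, 0.001]
contact_force: [-0.7, 1.5, 6.8]
width: 0.015
gripper_force: 60.2
```

Emit:
drive_tool --rows '[[[0,0,0],[0,0.02,-0.05],1],[[0,0,0],[0,0,0],1]]'

```text
clock: 12.5
position: [0.4696, 0.1162, 0.118]
ee_rot: [0.0, 0.969, -0.246, 0.001]
contact_force: [-0.3, 0.2, 5.7]
width: 0.015
gripper_force: 60.0
```

```bash
python3 st.py
```

```text
12.5 [0.4696 0.1162 0.118 ] yaw -2.0679 [ 0.000e+00  9.693e-01 -2.460e-01  7.000e-04] F [-0.34  0.2   5.7 ] M [0.175 0.029 0.04 ] {}
```

Emit:
drive_tool --rows '[[[0,0,0],[0,0,-0.05],1],[[0,0,0],[0,0,-0.05],1]]'

```text
clock: 12.75
position: [0.4694, 0.1162, 0.1167]
ee_rot: [0.0, 0.969, -0.246, 0.0]
contact_force: [-1.1, 0.8, 2.7]
width: 0.0155
gripper_force: 59.7
```

Emit:
drive_tool --rows '[[[0,0,0],[0,0,-0.05],1],[[0,0,0],[0,0,0],1]]'

```text
clock: 13.0
position: [0.4688, 0.1162, 0.1151]
ee_rot: [0.0, 0.969, -0.246, -0.0]
contact_force: [0.9, 1.2, -3.3]
width: 0.015
gripper_force: 58.6
```

```bash
python3 st.py
```

```text
13.0 [0.4688 0.1162 0.1151] yaw -2.068 [ 3.000e-04  9.693e-01 -2.461e-01 -4.000e-04] F [ 0.9   1.18 -3.31] M [ 0.171 -0.199 -0.057] {}
```

Emit:
drive_tool --rows '[[[0,0,0],[0,0,-0.05],1],[[0,0,0],[0,0,-0.05],1],[[0,0,0],[0,0,0],1]]'

```text
clock: 13.38
position: [0.4685, 0.1163, 0.1142]
ee_rot: [0.0, 0.969, -0.246, -0.001]
contact_force: [1.2, 0.8, -6.5]
width: 0.0154
gripper_force: 58.4
```

```bash
python3 st.py
```

```text
13.375 [0.4685 0.1163 0.1142] yaw -2.068 [ 4.000e-04  9.693e-01 -2.460e-01 -7.000e-04] F [ 1.22  0.85 -6.53] M [ 0.137 -0.178  0.005] {}
```

Emit:
drive_tool --rows '[[[0,0,0],[0,0,-0.05],1],[[0,0,0],[0,0,-0.05],1],[[0,0,0],[0,0,0],1]]'

```text
clock: 13.75
position: [0.4687, 0.1163, 0.1137]
ee_rot: [0.0, 0.969, -0.246, -0.0]
contact_force: [-0.1, 0.4, -5.9]
width: 0.0153
gripper_force: 58.5
```

Emit:
drive_tool --rows '[[[0,0,0],[0,0,-0.05],1],[[0,0,0],[0,0,0],1]]'

```text
clock: 14.0
position: [0.4688, 0.1163, 0.1133]
ee_rot: [0.0, 0.969, -0.246, -0.0]
contact_force: [-0.5, -0.3, -4.5]
width: 0.0156
gripper_force: 58.7
```

```bash
python3 st.py
```

```text
14.0 [0.4688 0.1163 0.1133] yaw -2.068 [ 1.000e-04  9.693e-01 -2.461e-01 -3.000e-04] F [-0.5  -0.26 -4.54] M [0.044 0.057 0.041] {}
```

Emit:
drive_tool --rows '[[[0,0,0],[0,0,-0.05],1],[[0,0,0],[0,0,-0.05],1],[[0,0,0],[0,0,0],1]]'

```text
clock: 14.38
position: [0.4691, 0.1164, 0.1125]
ee_rot: [0.0, 0.969, -0.246, 0.0]
contact_force: [-0.6, 0.1, -2.6]
width: 0.0153
gripper_force: 59.0
```

Emit:
drive_tool --rows '[[[0,0,0],[0,0,-0.05],1],[[0,0,0],[0,0,-0.05],1],[[0,0,0],[0,0,0],1]]'

```text
clock: 14.75
position: [0.4691, 0.1164, 0.1118]
ee_rot: [-0.0, 0.969, -0.246, 0.0]
contact_force: [-2.6, 0.6, 2.5]
width: 0.0157
gripper_force: 59.9
```

```bash
python3 st.py
```

```text
14.75 [0.4691 0.1164 0.1118] yaw -2.068 [-1.000e-04  9.693e-01 -2.461e-01  1.000e-04] F [-2.56  0.56  2.45] M [ 0.062  0.438 -0.008] {}
```

Emit:
drive_tool --rows '[[[0,0,0],[-0.05,0,0],1],[[0,0,0],[0,0,-0.05],1],[[0,0,0],[0,0,0],1]]'

```text
clock: 15.12
position: [0.4691, 0.1165, 0.1115]
ee_rot: [-0.0, 0.969, -0.246, 0.001]
contact_force: [-2.6, 0.5, 6.5]
width: 0.0155
gripper_force: 60.4
```

```bash
python3 st.py
```

```text
15.125 [0.4691 0.1165 0.1115] yaw -2.068 [-2.000e-04  9.693e-01 -2.460e-01  6.000e-04] F [-2.6   0.48  6.54] M [ 0.148  0.425 -0.028] {}
```

Emit:
drive_tool --rows '[[[0,0,0],[-0.05,0,0],1],[[0,0,0],[0,0,-0.03],1],[[0,0,0],[0,0,0],1]]'

```text
clock: 15.5
position: [0.469, 0.1165, 0.1115]
ee_rot: [-0.0, 0.969, -0.246, 0.001]
contact_force: [-1.7, 0.6, 8.0]
width: 0.0152
gripper_force: 60.5
```

```bash
python3 st.py
```

```text
15.5 [0.469  0.1165 0.1115] yaw -2.068 [-3.000e-04  9.693e-01 -2.460e-01  1.100e-03] F [-1.71  0.56  7.97] M [0.057 0.387 0.09 ] {}
```

Emit:
drive_tool --rows '[[[0,0,0],[0,0,-0.04],1],[[0,0,0],[0,0,0],1],[[0,0,0],[0,0,0],1]]'

```text
clock: 15.88
position: [0.469, 0.1165, 0.1113]
ee_rot: [-0.0, 0.969, -0.246, 0.001]
contact_force: [-2.6, 0.4, 9.7]
width: 0.0155
gripper_force: 60.8
```

```bash
python3 st.py; python3 - <<'E'
from h import *
im=shot('wrist','w4.png');sc=shot('scene','s4.png')
a=cv2.resize(im[100:340,120:440],(800,600),interpolation=cv2.INTER_CUBIC)
b=cv2.resize(sc[140:240,170:270],(300,300),interpolation=cv2.INTER_CUBIC)
a[300:,250:550]=b
cv2.imwrite('pics/w4c.png',a[:,:,::-1])
E
```

```text
15.875 [0.469  0.1165 0.1113] yaw -2.0679 [-4.000e-04  9.693e-01 -2.460e-01  1.200e-03] F [-2.58  0.37  9.66] M [ 0.1    0.52  -0.011] {}
```

View pics/w4c.png

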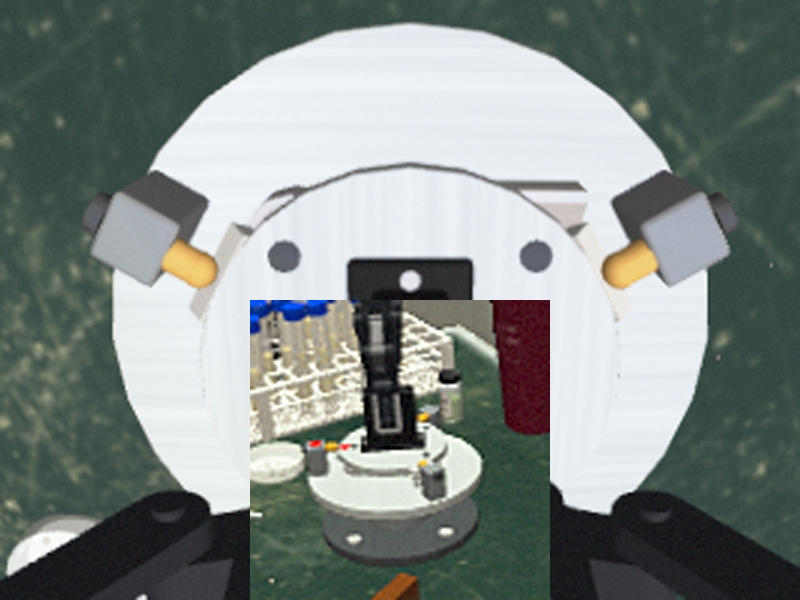

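The wrist and scene views show brass tips over the lugs, red dot beside red dot, and the disc level. It is hard against the seats at about 11.7 N, so I'll unload and release.

Emit:
drive_tool --rows '[[[0,0,0],[0,0,0.05],1],[[0,0,0],[0,0,0],1],[[0,0,0],[0,0,0],2],[[0,0,0],[0,0,0],4],[[0,0,0],[0,0,0],6],[[0,0,0],[0,0,0],8],[[0,0,0],[0,0,0],8],[[0,0,0],[0,0,0],8]]'

```text
clock: 16.98
position: [0.4681, 0.1164, 0.1106]
ee_rot: [0.0, 0.969, -0.246, -0.0]
contact_force: [0.2, 0.5, -0.1]
width: 0.08
gripper_force: 0.0
```

Emit:
drive_tool --rows '[[[0,0,0],[0,0,1],8],[[0,0,0],[0,0,2],8],[[0,0,0],[0,0,4],8],[[0,0,0],[0,0,4],8],[[0,0,0],[0,0,3],8],[[0,0,0],[0,0,0],8]]'

```text
clock: 17.73
position: [0.4697, 0.1166, 0.2537]
ee_rot: [-0.001, 0.969, -0.246, 0.003]
contact_force: [-1.1, 0.2, -1.0]
width: 0.0797
gripper_force: 0.0
```

```bash
python3 st.py; python3 - <<'E'
from h import *
import pickle
c=eyes.get_calibration('wrist'); pickle.dump(c,open('c5.pkl','wb'))
im=shot('wrist','w5.png');sc=shot('scene','s5.png')
a=cv2.resize(im[100:310,150:430],(800,600),interpolation=cv2.INTER_CUBIC)
a[350:,0:250]=cv2.resize(sc[155:235,180:260],(250,250),interpolation=cv2.INTER_CUBIC)
cv2.imwrite('pics/w5c.png',a[:,:,::-1])
E
```

```text
17.725 [0.4697 0.1166 0.2537] yaw -2.0679 [-0.0011  0.9693 -0.246   0.0031] F [-1.13  0.21 -1.  ] M [ 0.003  0.027 -0.056] {}
```

View pics/w5c.png

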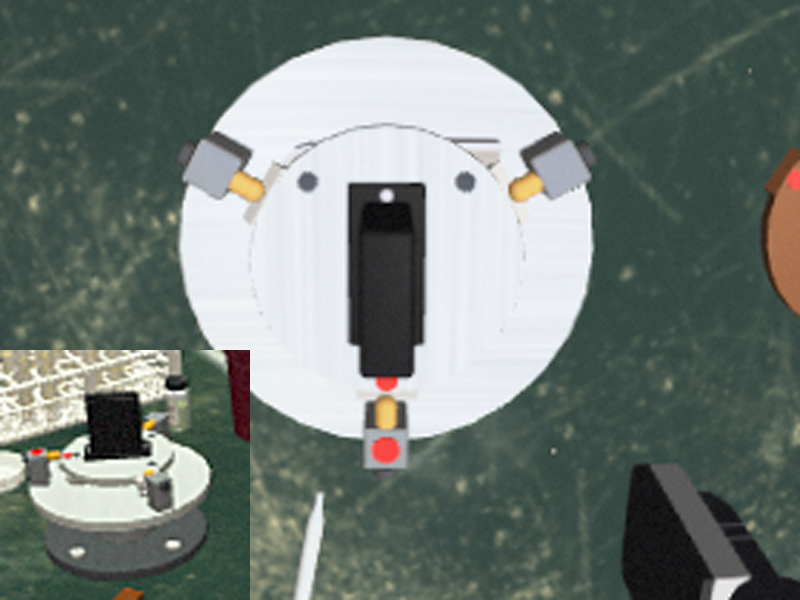

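```bash
python3 - <<'E'
from h import *
import pickle
f=lambda L,x0,y0,s:[(x0+u*s,y0+v*s) for u,v in L]
H=[(28,26,18),(28,-26,18),(-50,0,14)];Bk=[(33,57.2,22),(33,-57.2,22),(-66,0,22)]
W=pickle.load(open('c5.pkl','rb'))
t,r=fit([(W,projf,H[:2]+[(0,0,18)],f([(308,181),(465,181),(387,258)],150,100,.35))],[.469,.116,-.49,.065]);print('top',t.round(4),r.round(1).tolist())
b,r=fit([(W,projf,Bk,f([(218,168),(556,168),(386,450)],150,100,.35))],[.469,.116,-.49,.065]);print('base',b.round(4),r.round(1).tolist())
for z in(0,.004,.009):
    q=[*b[:3],b[3]+z]; print(z,((projf(W,place(q,H+[(0,0,70)]))-[150,100])/.35).round(0).tolist())
E
```

```text
top [ 0.4682  0.1152 -0.4935  0.0577] [[0.5, -0.4], [-0.4, -0.5], [-0.1, 0.9]]
base [ 0.4679  0.1154 -0.4967  0.0601] [[-1.2, 0.6], [1.1, 0.8], [0.1, -1.6]]
0 [[309.0, 182.0], [465.0, 182.0], [386.0, 396.0], [387.0, 306.0]]
0.004 [[308.0, 184.0], [466.0, 184.0], [386.0, 400.0], [387.0, 310.0]]
0.009 [[307.0, 186.0], [467.0, 186.0], [386.0, 405.0], [387.0, 315.0]]
```

The catches, holes, lug edge and block top all match a stage top at home height, so I'm handing in.

```bash
python3 -c "
from h import *
print(job.sign_off())"
```

```text
the job is handed in; nothing more can be done
None
```

The stage top is on the kinematic base, red dot over red dot. All three catches look snapped over its lugs, its height in the last camera view matches home (the sensing pin was not in the state, so not checked), the push peaked at about 12 N, the gripper is clear above it, and the job is handed in at about 18 s.

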